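# Flip the status tag of the filled tube rack to green

## Robot

A 6-joint arm with a two-finger parallel gripper is mounted at the origin on the work surface. World frame = base frame: x ahead of the robot, y to its left, z up, the work surface at z = 0. Lengths are in m, angles in rad, forces in N, time in s.
With the tool pointing down it reaches from about 0.325 to 0.75 m from the base axis. Payload 7.6 kg.
Tool frame: the origin (TCP) lies midway between the tips of the shut fingers; the grasp point (between the pads) lies 19 mm behind it (ctrl.grasp_offset is the distance from the TCP to the grasp point, in m); z points along the fingers, y is the direction in which the jaws open and shut (so a half turn about z gives the same grasp; the last joint's range is limited). The gripper opens to 85 mm and grips with 20 to 120 N. Pads are 22 mm wide; open, the fingers measure 114 mm over their backs; the gripper's body (76 mm by 85 mm) begins 54 mm behind the grasp point. The pads swing forward as they close: fully open they stand 13 mm farther back than shut.
Start: joints at [-1.254, 0.052, 1.401, -0, 1.689, -0.07], TCP at [0.198, -0.486, 0.231] pointing down, gripper open.
Joint ranges: [-2.9, 2.9], [-0.91, 2.17], [0.12, 2.37], [-1.06, 4.2], [0.26, 2.73], [-2.93, 2.93]. Speed limits (rad/s): [2.57, 2.57, 3.01, 3.14, 3.14, 3.14].

## Interface

Orientations are given as a unit quaternion [w, x, y, z].
In Python, from rig import ctrl gives the robot as it stands. The module is installed in compiled form; this text tells all that it offers.
- The arm moves only by the tool servo_tool, never from a script. Its arguments are lists of equal length, an entry for each row: "translation": the shift along the tool's x, y, z in m, a list of three; "roll": the turn about the tool's z in rad; "fingers": the closure in counts, from 0 (fully open) to 255 (shut). In form: {"translation": [[x, y, z], ...], "roll": [roll, ...], "fingers": [fingers, ...]}. A call has 1 to 20 rows; each row shifts and turns the pose as measured when the row begins, along the tool's axes as they then stand; what a row does not reach is not made up. A row lasts 1/8 s, in which the tool goes at most 62.5 mm and 10.7 degrees, less where a joint would pass 70% of its speed; a pose out of reach is approached as far as the arm can. A call with a gripper value outside its range is refused whole. The fingers move at their own pace and stop on an object; the grip force is fixed at half the most. Time passes only in rows, so rows that do not move let the fingers close. It gives the time, the measured TCP pose, the force and the opening at its end, in the units of the state.
- ctrl.observe(): the state, without advancing time (a new reading comes with each control period).
- ctrl.snapshot(name): name is "scene" or "top" or "wrist"; returns the picture (400x640x3 uint8, red, green, blue); there is no depth.
- ctrl.camera_info(name): a dict with "fx", "fy", "cx", "cy" (pixels), "extrinsics" (4x4, takes a point from world to camera coordinates); the wrist camera has in their place "T_tool_cam" (4x4, takes a point from camera to tool coordinates, whose origin is the TCP and whose axes are the flange's). Camera axes: x right, y up, looking along -z (the intrinsics and any distortion apply to the point x, -y, -z); pixel columns grow to the right and rows downward; lengths in m; the calibration is good to about 2 mm. A picture is of the moment at which its call begins: read the wrist's pose just before it. camera_info takes no time and is no camera call.
- ctrl.close_job(): hands the job in, once; it reports no verdict.
The state is a dict: "t": time; "joint_positions": joint angles; "joint_velocities": joint speeds; "joint_torque": joint torques, N m; "tcp_pos": TCP position; "eef_rot": TCP orientation; "wrist_force": force on the tool from outside, world axes, zero at the start; "wrist_torque": the same for the moment, N m; "gripper_width": finger opening in m.
Only numpy, scipy, OpenCV 4.12 (cv2) and the standard library are available. Lean on these libraries where they do the work, as an engineer would, in place of code of your own. Each camera call takes 0.05 s, during which the arm holds its last target. There are 200 camera calls.

## Task

The rack that holds the red-capped tubes is filled: with a fingertip, gently push its swing tag (its thumb lever helps to raise it) up and right over its hinge, away from the robot, until it lies fully down on the far side with the green face up. Do not pinch the tag; leave the empty rack's tag as it is, and do not lift, push or knock over the tubes or anything else on the bench.

Things in the scene. Friction and masses are not known exactly. Their poses are not given: they have to be found in the camera images.
- filled_station: a fixed white base plate, 130 (x) by 210 (y) by 6 mm thick, the one whose rack holds three tubes with red caps. Origin: centre of the plate's underside, on the work surface; x points away from the robot, y to the robot's left (turned by the station's yaw, up to 0.3 rad). A blue tube rack (120 by 50 mm, top 56 mm above the work surface) stands centred at y = +60 mm; a swing tag between two aluminium cheeks stands at y = -55 mm
- filled_tag_hinge (a point): the middle of the hinge axis of the tag on the filled station, 95 mm above the work surface, at x = 0, y = -55 mm of the station; fixed. The axis runs along the station's y. The cheeks are 34 mm long in x, 6 mm thick, centred 37 mm either side, and rise 8 mm above the axis. Under the tag the space is open except for short rest pins that stick 14 mm inwards from the cheeks 13 mm either side of the axis, and a base 11 mm high
- filled_tag_edge (a point): the middle of the free edge of the tag on the filled station, half-way through its thickness, 65 mm from the hinge axis; moves with the tag. The tag is a stiff plastic paddle 65 mm long, 56 mm wide and 6 mm thick, about 35 g, yellow on one face and green on the other. It carries a black thumb lever
- filled_tag_lever (a point): the middle of the end of the black thumb lever of the tag on the filled station. The lever is a flat strip 18 mm wide and 6 mm thick that stands out 40 mm from the hinge axis at 75 degrees to the tag, on its yellow side, and turns with it: with the tag level on the robot's side it points almost straight up (15 degrees towards the robot), and pushing it over away from the robot raises the tag behind it. With the tag at 3.14 it points down
- filled_tag (a joint): hinge angle of the tag on the filled station, rad. 0: lying level on the robot's side of its hinge (station -x), yellow face up. 1.57: standing upright. 3.14: lying level on the far side (station +x), green face up. Stops at 0 and 3.14. The hinge is a little stiff (about 0.4 N at the free edge), so the tag stays wherever it is left and does not fall over by itself; it starts between 0 and 0.35
- empty_station: a fixed white base plate, 130 (x) by 210 (y) by 6 mm thick, the one whose rack is empty; otherwise the same as the filled one. Origin: centre of the plate's underside, on the work surface; x points away from the robot, y to the robot's left (turned by the station's yaw, up to 0.3 rad). A blue tube rack (120 by 50 mm, top 56 mm above the work surface) stands centred at y = +60 mm; a swing tag between two aluminium cheeks stands at y = -55 mm
- empty_tag_hinge (a point): the middle of the hinge axis of the tag on the empty station, 95 mm above the work surface, at x = 0, y = -55 mm of the station; fixed. The axis runs along the station's y. The cheeks are 34 mm long in x, 6 mm thick, centred 37 mm either side, and rise 8 mm above the axis. Under the tag the space is open except for short rest pins that stick 14 mm inwards from the cheeks 13 mm either side of the axis, and a base 11 mm high
- empty_tag_edge (a point): the middle of the free edge of the tag on the empty station, half-way through its thickness, 65 mm from the hinge axis; moves with the tag. The tag is a stiff plastic paddle 65 mm long, 56 mm wide and 6 mm thick, about 35 g, yellow on one face and green on the other. It carries a black thumb lever
- empty_tag_lever (a point): the middle of the end of the black thumb lever of the tag on the empty station. The lever is a flat strip 18 mm wide and 6 mm thick that stands out 40 mm from the hinge axis at 75 degrees to the tag, on its yellow side, and turns with it: with the tag level on the robot's side it points almost straight up (15 degrees towards the robot), and pushing it over away from the robot raises the tag behind it. With the tag at 3.14 it points down
- empty_tag (a joint): hinge angle of the tag on the empty station, rad. 0: lying level on the robot's side of its hinge (station -x), yellow face up. 1.57: standing upright. 3.14: lying level on the far side (station +x), green face up. Stops at 0 and 3.14. The hinge is a little stiff (about 0.4 N at the free edge), so the tag stays wherever it is left and does not fall over by itself; it starts between 0 and 0.35
- tube0: loose sample tube, 15 mm across, 102 mm tall, red cap 18 mm across, standing in the filled rack at x = -36 mm, y = +60 mm of the station; its top is 116 mm above the work surface. Origin: centre of its foot
- tube1: loose sample tube, 15 mm across, 102 mm tall, red cap 18 mm across, standing in the filled rack at x = 0 mm, y = +60 mm of the station; its top is 116 mm above the work surface. Origin: centre of its foot
- tube2: loose sample tube, 15 mm across, 102 mm tall, red cap 18 mm across, standing in the filled rack at x = 36 mm, y = +60 mm of the station; its top is 116 mm above the work surface. Origin: centre of its foot
- pen: loose marker pen, white with a green cap, 145 mm long, 14 mm high, lying beyond the stations. Origin: under its middle
- jar: loose specimen jar with orange lid, 60 mm across, 65 mm tall, to the left. Origin: centre of its underside
- sanitizer: loose clear bottle with blue label and white cap, 64 mm across, 150 mm tall, to the right. Origin: centre of its underside
- label_box: loose small white box, 80 by 120 by 50 mm, to the right. Origin: centre of its underside

How it is judged:
On the way:
1. the filled rack's tag is pushed up to upright or past it (value of joint filled_tag above 1.4 rad).
At the end, for the whole second after the job is handed in: The filled rack's tag lies on the far side, green face up, within 10 degrees of its stop and at rest; the empty rack's tag edge is within 15 mm of where it was, and every loose thing within 20 mm (value of joint filled_tag above 2.97 rad and velocity of joint filled_tag below 0.05 rad/s and not (distance of empty_tag_edge from where it was at the start of the episode above 0.015 m) and not (distance of tube0 from where it was at the start of the episode above 0.02 m) and not (distance of tube1 from where it was at the start of the episode above 0.02 m) and not (distance of tube2 from where it was at the start of the episode above 0.02 m) and not (distance of pen from where it was at the start of the episode above 0.02 m) and not (distance of jar from where it was at the start of the episode above 0.02 m) and not (distance of sanitizer from where it was at the start of the episode above 0.02 m) and not (distance of label_box from where it was at the start of the episode above 0.02 m)); the robot touches nothing.
It fails at once if the filled station or its tag is pressed or pinched with more than 35 N (contact force between the fingers and filled_station above 35 N).
It fails at once if the empty rack's tag is moved (edge by more than 15 mm) (distance of empty_tag_edge from where it was at the start of the episode above 0.015 m).
It fails at once if a tube, the pen, the jar, the bottle or the box is lifted, pushed or knocked (moved more than 20 mm) (distance of any of tube0, tube1, tube2, pen, jar, sanitizer, label_box from where it was at the start of the episode above 0.02 m).
It fails at once if a tube is lifted out of its rack (raised more than 10 mm) (height (world z) of any of tube0, tube1, tube2 above 0.024 m).
It also fails if it takes over 42 s, if anything falls off the work surface, if the arm or the gripper's body presses on something with over 40 N, if the wrist force passes 120 N, or if a joint passes its speed limit or range.

## Working session

There is one attempt and no reset: what is moved stays moved. The work goes in short steps, Python scripts to look and compute and a tool call to move; the robot and the scene stay as the last step left them, time stands still between calls to the robot, and variables do not carry over. Pictures are saved under pics/ and viewed, about 8 in all and at most 12, crops included, and the job is handed in when it is done.

Besides the shell and the picture viewer there is one more tool, called after "Call:" as name(argument=value, ...) on one line, values as JSON. servo_tool: Moves the arm, as the interface text tells. Its arguments: {"type":"object","properties":{"translation":{"type":"array"},"roll":{"type":"array"},"fingers":{"type":"array"}},"required":["translation","roll","fingers"]}

```bash
mkdir -p pics; python3 - <<'E'
from rig import ctrl
import cv2
for n in("scene","top"):
    cv2.imwrite(f"pics/{n}0.png",ctrl.snapshot(n)[:,:,::-1]); print(n,ctrl.camera_info(n))
s=ctrl.observe();print({k:s[k] for k in("t","tcp_pos","eef_rot","gripper_width","wrist_force")});print(ctrl.camera_info("wrist"))
E
```

```text
scene {'fx': 418.7545487648252, 'fy': 418.7545487648252, 'cx': 321.3256063567699, 'cy': 202.23054570404773, 'extrinsics': array([[-7.18996295e-01,  6.95013759e-01,  4.50167121e-04,
         4.45046976e-01],
       [-4.03522612e-01, -4.17973976e-01,  8.13920916e-01,
         1.54446402e-01],
       [ 5.65874393e-01,  5.85024471e-01,  5.80975507e-01,
        -1.57035872e+00],
       [ 0.00000000e+00,  0.00000000e+00,  0.00000000e+00,
         1.00000000e+00]])}
top {'fx': 428.05281721843966, 'fy': 428.05281721843966, 'cx': 321.9200671724553, 'cy': 202.52289850570176, 'extrinsics': array([[-0.01353563, -0.99973522,  0.01860828, -0.02242777],
       [ 0.99401141, -0.01143532,  0.10867638, -0.63606141],
       [-0.10843481,  0.01996784,  0.993903  , -1.43418946],
       [ 0.        ,  0.        ,  0.        ,  1.        ]])}
{'t': 0.1, 'tcp_pos': array([ 0.19797843, -0.48593848,  0.23056574]), 'eef_rot': array([-7.13254461e-04,  9.81357432e-01,  1.92190207e-01, -8.14269181e-05]), 'gripper_width': 0.08533740273307262, 'wrist_force': array([-0.40945288, -0.32575888,  0.00202866])}
{'fx': 330.53805051048494, 'fy': 330.53805051048494, 'cx': 319.52836195892064, 'cy': 197.15375644834413, 'T_tool_cam': array([[ 8.17461999e-04,  9.64917860e-01,  2.62550673e-01,
         6.64655252e-02],
       [ 9.99999359e-01, -5.83159040e-04, -9.70330409e-04,
         3.80032905e-04],
       [-7.83180343e-04,  2.62551298e-01, -9.64917718e-01,
        -1.43576470e-01],
       [ 0.00000000e+00,  0.00000000e+00,  0.00000000e+00,
         1.00000000e+00]])}
```

View pics/scene0.png

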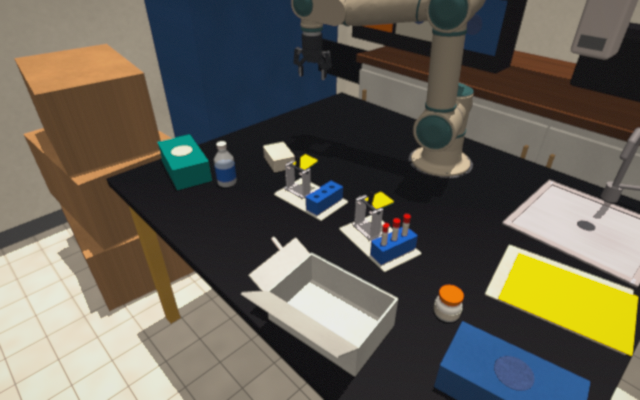

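View pics/top0.png

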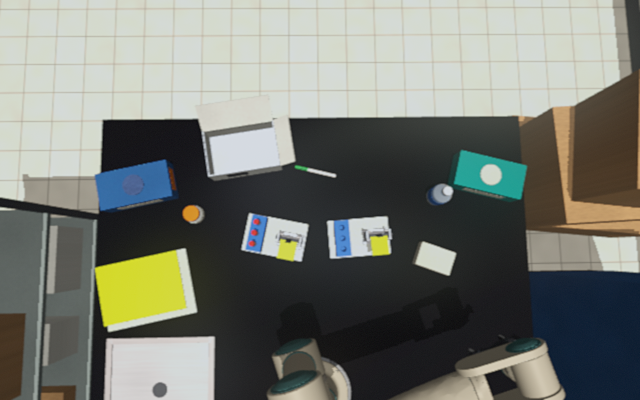

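The filled station, with red caps, is at top (275,238) and scene (380,232). The empty one is at top (360,237). I'll enlarge both views.

```bash
python3 - <<'E'
import cv2,numpy as np
a=cv2.imread("pics/top0.png")[205:270,235:315];b=cv2.imread("pics/scene0.png")[180:270,330:430]
a=cv2.resize(a,None,fx=5,fy=5,interpolation=2);b=cv2.resize(b,None,fx=4,fy=4,interpolation=2)
o=np.zeros((365,800,3),'u1');o[:325,:400]=a;o[:360,400:]=b
cv2.imwrite("pics/crop.png",o)
E
```

```text
(no output)
```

View pics/crop.png

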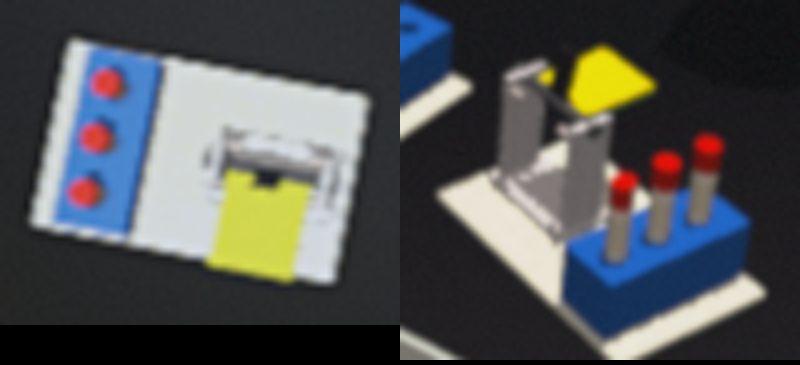

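Top crop shows the plate corners, the 3 caps and the yellow paddle's free edge, from (207,265) to (293,280). The scene crop shows the same features. I'll fit station pose and tag angle jointly, with a free plate height and cap height as a check.

```bash
cat >h.py <<'E'
import numpy as np
from rig import ctrl
from scipy.optimize import least_squares
def proj(n,P):
    c=ctrl.camera_info(n);E=c["extrinsics"];q=np.asarray(P)@E[:3,:3].T+E[:3,3]
    return np.c_[c["cx"]+c["fx"]*q[:,0]/-q[:,2],c["cy"]-c["fy"]*q[:,1]/-q[:,2]]
E
python3 - <<'E'
from h import *
T=np.array([[70,38],[370,95],[335,282],[32,226],[107,85],[96,138],[84,192],[207,265],[293,280]])/5+[235,205]
S=(np.array([[610,360],[437,192],[765,292],[625,180],[667,160],[708,142],[655,87],[608,47]])-[400,0])/4+[330,180]
def W(p):
    x,y,w,th,zp,zc=p
    L=[[65,105,zp],[65,-105,zp],[-65,-105,zp],[-65,105,zp],[36,60,zc],[0,60,zc],[-36,60,zc]]
    for s in(28,-28):L.append([-65*np.cos(th),-55+s,95+65*np.sin(th)])
    L=np.array(L)/1e3
    R=np.array([[np.cos(w),-np.sin(w),0],[np.sin(w),np.cos(w),0],[0,0,1]])
    return L@R.T+[x,y,0]
def f(p):
    w=W(p);return np.r_[(proj("top",w)-T).ravel(),(proj("scene",w[[0,1,3,4,5,6,7,8]])-S).ravel()]
r=least_squares(f,[.55,.1,0,.2,6,116],x_scale=[.1,.1,.1,.1,10,10])
p=r.x;print(p,"\n",r.fun.round(1))
c,s=np.cos(p[2]),np.sin(p[2])
print("hinge",p[0]+.055*s,p[1]-.055*c,"edge",W(p)[7:].mean(0))
E
```

```text
[ 5.19780771e-01  1.32574588e-01 -2.11636067e-01  4.73704431e-02
  4.44030265e+00  1.15142992e+02] 
 [ 0.6  0.4 -0.4  0.9 -0.9  0.4  0.  -0.4 -0.2 -0.4 -0.4  0.  -0.4  0.3
  0.2 -0.1 -0.   0.3  1.4  0.6 -0.1 -0.4 -0.2 -0.2 -0.8 -0.3 -0.4  0.1
 -0.2  0.2 -0.4 -0.3 -1.   0.2]
hinge 0.508227484818482 0.07880171716777867 edge [0.44474902 0.09244028 0.09807793]
```

The fit agrees with the text: plate height 4.4 mm against 6, cap height 115 mm against 116, residuals 1.4 px or less. The hinge is at (0.508, 0.079), yaw -0.212, tag about 0.05 rad. Next I roll the tool x onto station x, shut the fingers, and move over the robot's side of the hinge at height.

Call:
servo_tool(translation=[[0,0,0],[0,0,0],[0,0,0],[0,0,0],[0.01,-0.045,0],[0.01,-0.045,0],[0.01,-0.045,0],[0.01,-0.045,0],[0.01,-0.045,0],[0.01,-0.045,0],[0.01,-0.045,0],[0.01,-0.045,0],[0.01,-0.045,0],[0.01,-0.045,0],[0.01,-0.045,0],[0.01,-0.045,0]], roll=[0.15,0.15,0.15,0.15,0,0,0,0,0,0,0,0,0,0,0,0], fingers=[255,255,255,255,255,255,255,255,255,255,255,255,255,255,255,255])

```text
t: 2.1
tcp_pos: [0.4442, 0.0272, 0.2272]
eef_rot: [-0.005, 0.993, -0.12, -0.003]
wrist_force: [0.6, -0.7, -0.4]
gripper_width: -0.0002
```

```bash
cat >>h.py <<'E'
H=np.array([.508,.079,.095]);Y=-.212
def st():
    """TCP in station axes relative to hinge (mm), tool-x yaw error, time, force"""
    s=ctrl.observe();d=s["tcp_pos"]-H;c,n=np.cos(Y),np.sin(Y)
    w,x,y,z=s["eef_rot"];yaw=np.arctan2(2*(x*y+w*z),1-2*(y*y+z*z))
    print("t %.2f xs %.1f ys %.1f z %.1f yawerr %.3f width %.4f"%(s["t"],1e3*(c*d[0]+n*d[1]),1e3*(-n*d[0]+c*d[1]),1e3*d[2],yaw-Y,s["gripper_width"]),"F",s["wrist_force"].round(1))
E
python3 -c "
from h import *
import cv2
st();cv2.imwrite('pics/w1.png',ctrl.snapshot('wrist')[:,:,::-1])
i=ctrl.camera_info('wrist');print(ctrl.observe()['eef_rot'])"
```

```text
t 2.10 xs -51.5 ys -64.1 z 132.2 yawerr -0.028 width -0.0002 F [ 0.6 -0.7 -0.4]
[-0.00632757  0.99299392 -0.11794834 -0.00334943]
```

View pics/w1.png

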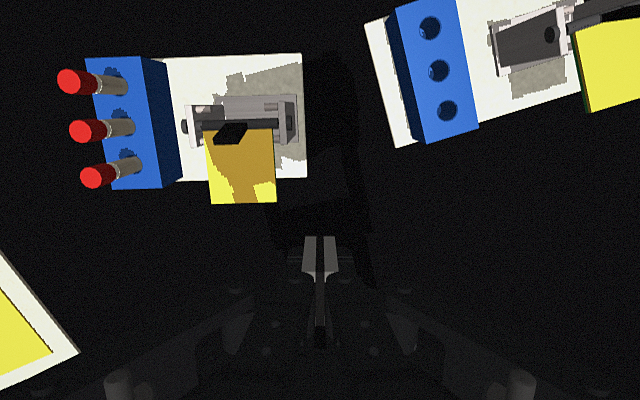

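The wrist view shows the filled tag with its free edge from (211,204) to (276,202) and the lever end around (232,124). I'll check these against the model.

```bash
python3 -c "
from h import *
from scipy.spatial.transform import Rotation as R
i=ctrl.camera_info('wrist');s=ctrl.observe();T=i['T_tool_cam'];q=s['eef_rot']
A=R.from_quat(q[[1,2,3,0]]).as_matrix()
o=s['tcp_pos']+A@T[:3,3]
c,n=np.cos(Y),np.sin(Y)
for u,v,z in((211,204,.098),(276,202,.098),(232,124,.134),(244,124,.134)):
    d=A@T[:3,:3]@np.array([(u-i['cx'])/i['fx'],-(v-i['cy'])/i['fy'],-1]);p=o+d*(z-o[2])/d[2]
    e=p-H;print((p*1e3).round(1),'station',1e3*(c*e[0]+n*e[1]),1e3*(-n*e[0]+c*e[1]))
"
```

```text
[453.  126.7  98. ] station -63.838500522111055 35.068330659398704
[441.8  71.5  98. ] station -63.163463305316554 -21.233611219748372
[512.9  78.5 134. ] station 4.931727330739369 0.59684704368881
[511.   70.4 134. ] station 4.738196618488791 -7.827792418760918
```

The edge comes out 56.3 mm wide at xs = -63.5, and ys is about 5 mm larger than in the first fit. That's within what the lever push tolerates, so I use ys = +5. I now centre the tool, lower it robot-side of the lever, above the tag.

Call:
servo_tool(translation=[[0.002,-0.035,0],[0.002,-0.034,0],[0,0,0.03],[0,0,0.03],[0,0,0.025],[0,0,0.015],[0,0,0]], roll=[-0.03,0,0,0,0,0,0], fingers=[255,255,255,255,255,255,255])

```text
t: 3.02
tcp_pos: [0.4633, 0.103, 0.1226]
eef_rot: [-0.006, 0.995, -0.1, -0.005]
wrist_force: [0.3, 0.2, 0.3]
gripper_width: -0.0002
```

```bash
python3 -c "
from h import *
import cv2
st();cv2.imwrite('pics/w2.png',ctrl.snapshot('wrist')[:,:,::-1])"
```

```text
t 3.02 xs -48.7 ys 14.1 z 27.6 yawerr 0.011 width -0.0002 F [0.3 0.2 0.3]
```

View pics/w2.png

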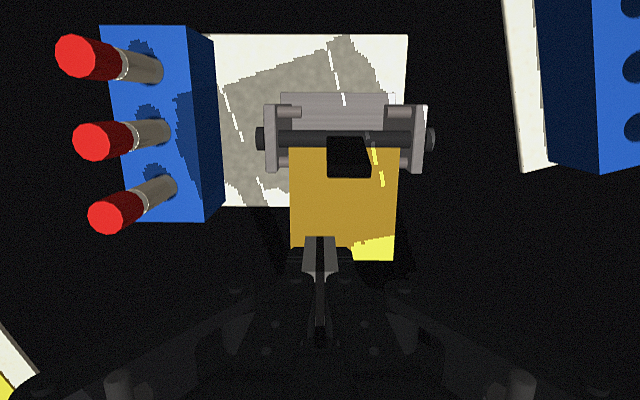

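The fingertip at (320,240) is about 12 mm left of the lever, which is centred at (349,157). I shift right and push the lever forward in small steps.

Call:
servo_tool(translation=[[0,0.006,0.001],[0,0.006,0.002],[0,0,0],[0.006,0,0],[0.006,0,0],[0.006,0,0],[0.006,0,0],[0.006,0,0],[0.006,0,0],[0.006,0,0],[0.006,0,0],[0.004,0,0],[0,0,0]], roll=[0,0,0,0,0,0,0,0,0,0,0,0,0], fingers=[255,255,255,255,255,255,255,255,255,255,255,255,255])

```text
t: 4.7
tcp_pos: [0.5172, 0.0793, 0.1224]
eef_rot: [-0.007, 0.995, -0.101, -0.003]
wrist_force: [0.5, 0.2, -0.1]
gripper_width: 0.0
```

```bash
python3 -c "
from h import *
import cv2
st();a=ctrl.snapshot('wrist')[:,:,::-1];b=ctrl.snapshot('scene')[150:300,290:490,::-1]
cv2.imwrite('pics/w3.png',np.vstack([cv2.resize(a,(400,250)),cv2.resize(b,(400,300),interpolation=2)]))"
```

```text
t 4.70 xs 9.0 ys 2.3 z 27.4 yawerr 0.010 width 0.0000 F [ 0.5  0.2 -0.1]
```

View pics/w3.png

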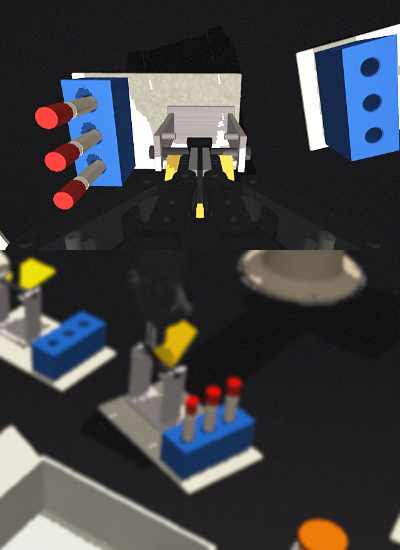

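The lever is being pushed at wrist (200,142) and the yellow paddle has risen to about 45°. I push a little further, forward and down.

Call:
servo_tool(translation=[[0.005,0,0.003],[0.005,0,0.004],[0.003,0,0.004],[0.003,0,0.003],[0,0,0]], roll=[0,0,0,0,0], fingers=[255,255,255,255,255])

```text
t: 5.42
tcp_pos: [0.5337, 0.0762, 0.1073]
eef_rot: [-0.007, 0.995, -0.101, -0.003]
wrist_force: [-0.2, -0.2, 0.1]
gripper_width: 0.0001
```

```bash
python3 -c "
from h import *
import cv2
st();b=ctrl.snapshot('scene')[180:270,330:430,::-1]
cv2.imwrite('pics/s4.png',cv2.resize(b,(500,450),interpolation=2))"
```

```text
t 5.42 xs 25.7 ys 2.7 z 12.3 yawerr 0.011 width 0.0001 F [-0.2 -0.2  0.1]
```

View pics/s4.png

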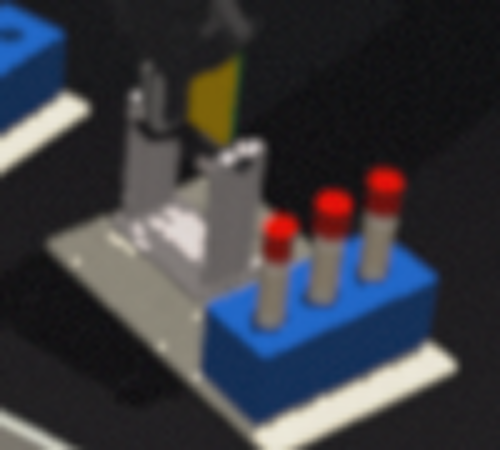

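The tag is now nearly upright, with its green edge visible at (238,90). I lift clear, go back over it, and come down on the robot's side of the tag.

Call:
servo_tool(translation=[[0,0,-0.025],[0,0,-0.03],[0,0,-0.03],[0,0,0],[-0.025,0,0],[-0.025,0,0],[-0.02,0,0],[0,0,0],[0,0,0.02],[0,0,0.02],[0,0,0.005],[0,0,0]], roll=[0,0,0,0,0,0,0,0,0,0,0,0], fingers=[255,255,255,255,255,255,255,255,255,255,255,255])

```text
t: 6.98
tcp_pos: [0.4631, 0.0891, 0.1428]
eef_rot: [-0.006, 0.995, -0.101, -0.005]
wrist_force: [0.3, -0.9, 0.4]
gripper_width: 0.0001
```

```bash
python3 -c "
from h import *
import cv2
st();b=ctrl.snapshot('scene')[180:270,330:430,::-1]
a=ctrl.snapshot('wrist')[:,:,::-1]
cv2.imwrite('pics/w5.png',np.hstack([cv2.resize(a,(400,250)),cv2.resize(b,(277,250),interpolation=2)]))"
```

```text
t 6.97 xs -46.0 ys 0.4 z 47.8 yawerr 0.010 width 0.0001 F [ 0.3 -0.9  0.4]
```

View pics/w5.png

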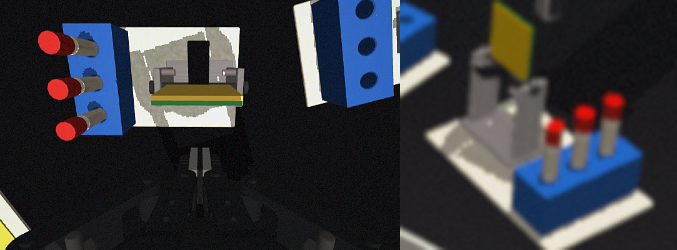

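The tag stands just short of upright, with the fingertip behind its green face and centred. I push it forward gently.

Call:
servo_tool(translation=[[0.006,0,0],[0.006,0,0],[0.006,0,0],[0.006,0,0],[0.006,0,0],[0.006,0,0],[0.006,0,0],[0.006,0,0.001],[0.004,0,0.001],[0,0,0]], roll=[0,0,0,0,0,0,0,0,0,0], fingers=[255,255,255,255,255,255,255,255,255,255])

```text
t: 8.32
tcp_pos: [0.5189, 0.078, 0.1421]
eef_rot: [-0.006, 0.995, -0.101, -0.004]
wrist_force: [0.7, 0.4, 0.2]
gripper_width: 0.0002
```

```bash
python3 -c "
from h import *
st()"
```

```text
t 8.32 xs 10.8 ys 1.3 z 47.1 yawerr 0.010 width 0.0002 F [0.7 0.4 0.2]
```

Now over and down along the arc.

Call:
servo_tool(translation=[[0.005,0,0.002],[0.005,0,0.004],[0.003,0,0.005],[0.002,0,0.005],[0.001,0,0.005],[0,0,0.005],[0,0,0.003],[0,0,0]], roll=[0,0,0,0,0,0,0,0], fingers=[255,255,255,255,255,255,255,255])

```text
t: 9.32
tcp_pos: [0.5353, 0.075, 0.1108]
eef_rot: [-0.006, 0.995, -0.101, -0.003]
wrist_force: [0.3, 0.3, -0.1]
gripper_width: -0.0001
```

```bash
python3 -c "
from h import *
st()"
```

```text
t 9.32 xs 27.5 ys 1.8 z 15.8 yawerr 0.010 width -0.0001 F [ 0.3  0.3 -0.1]
```

Call:
servo_tool(translation=[[0.004,0,0.002],[0.003,0,0.003],[0,0,0.002],[0,0,0.002],[0,0,0]], roll=[0,0,0,0,0], fingers=[255,255,255,255,255])

```text
t: 9.95
tcp_pos: [0.5428, 0.0736, 0.1014]
eef_rot: [-0.006, 0.995, -0.101, -0.003]
wrist_force: [0.7, -0.3, 1.4]
gripper_width: 0.0002
```

```bash
python3 -c "
from h import *
import cv2
st();b=ctrl.snapshot('scene')[180:270,330:430,::-1]
a=ctrl.snapshot('wrist')[:,:,::-1]
cv2.imwrite('pics/w6.png',np.hstack([cv2.resize(a,(480,300)),cv2.resize(b,(320,288),interpolation=2).copy() if 0 else cv2.resize(b,(320,300),interpolation=2)]))"
```

```text
t 9.95 xs 35.1 ys 2.0 z 6.4 yawerr 0.010 width 0.0002 F [ 0.7 -0.3  1.4]
```

View pics/w6.png

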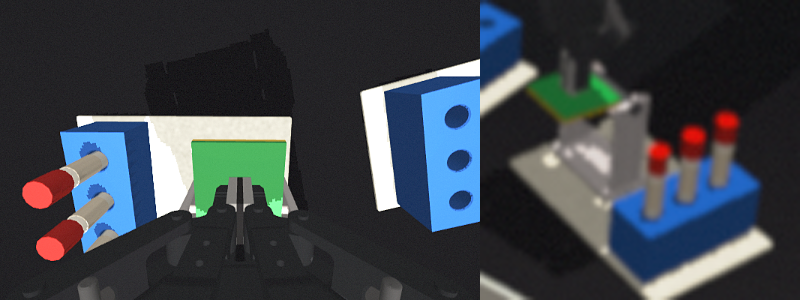

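The green face is up and almost level. I press down in tiny steps until the stop is felt.

Call:
servo_tool(translation=[[0,0,0.001],[0,0,0.002],[0,0,0]], roll=[0,0,0], fingers=[255,255,255])

```text
t: 10.42
tcp_pos: [0.5429, 0.0736, 0.0986]
eef_rot: [-0.006, 0.995, -0.101, -0.003]
wrist_force: [0.0, 0.0, 0.5]
gripper_width: 0.0001
```

```bash
python3 -c "
from h import *
st()"
```

```text
t 10.43 xs 35.2 ys 2.1 z 3.6 yawerr 0.010 width 0.0001 F [0.  0.  0.5]
```

Call:
servo_tool(translation=[[0,0,0.001],[0,0,0.001],[0,0,0]], roll=[0,0,0], fingers=[255,255,255])

```text
t: 10.8
tcp_pos: [0.5431, 0.0737, 0.0982]
eef_rot: [-0.006, 0.995, -0.101, -0.002]
wrist_force: [0.4, -0.2, 0.2]
gripper_width: 0.0002
```

```bash
python3 -c "
from h import *
st()"
```

```text
t 10.80 xs 35.5 ys 2.2 z 3.2 yawerr 0.010 width 0.0002 F [ 0.4 -0.2  0.2]
```

The tip is at 98.2 mm and the level top face should be at 98 mm, so the tag is at its stop within 1–2°. I lift off straight up, back away and check.

Call:
servo_tool(translation=[[0,0,-0.01],[0,0,-0.03],[0,0,-0.04],[0,0,-0.04],[-0.03,0,0],[-0.04,0,0],[-0.04,0,0],[0,0,0]], roll=[0,0,0,0,0,0,0,0], fingers=[255,255,255,255,255,255,255,255])

```text
t: 11.8
tcp_pos: [0.4331, 0.0947, 0.2265]
eef_rot: [-0.007, 0.995, -0.101, -0.001]
wrist_force: [0.1, -0.0, -0.5]
gripper_width: -0.0001
```

```bash
python3 -c "
from h import *
import cv2
st();b=ctrl.snapshot('scene')[130:330,250:490,::-1]
a=ctrl.snapshot('wrist')[:,:,::-1]
cv2.imwrite('pics/w7.png',np.hstack([cv2.resize(a,(440,275)),cv2.resize(b,(330,275),interpolation=2)]))
cv2.imwrite('pics/s7.png',cv2.resize(b,(720,600),interpolation=2))"
```

```text
t 11.80 xs -76.5 ys -0.4 z 131.5 yawerr 0.010 width -0.0001 F [ 0.1 -0.  -0.5]
```

View pics/s7.png

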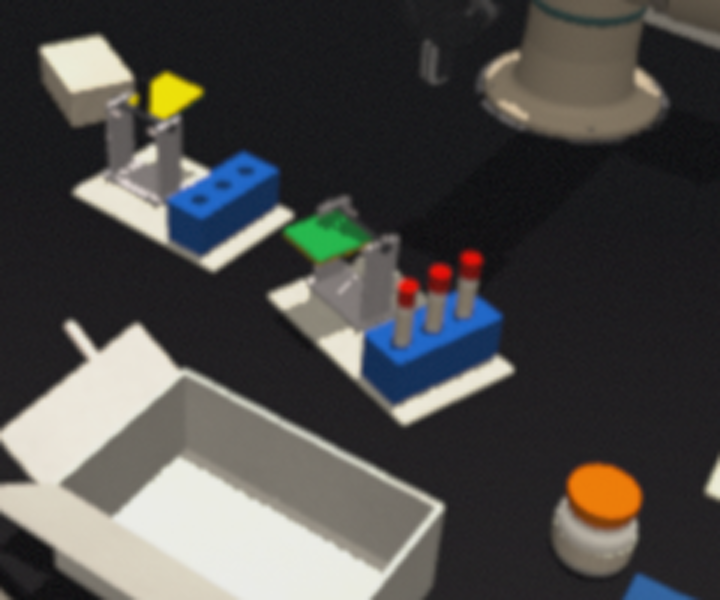

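View pics/w7.png

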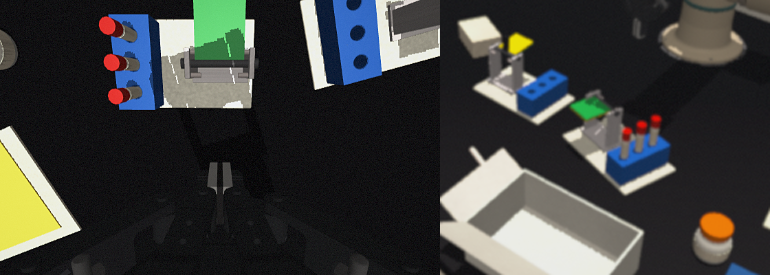

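The green face is up and the edge corners in the scene crop are at (285,233) and (320,262). The tubes and the empty tag look unchanged. I'll check the final angle numerically before handing in.

```bash
python3 -c "
from h import *
S=np.array([[285,233],[320,260]])/3+[250,130]
c,n=np.cos(Y),np.sin(Y)
for yo in (0,4):
  for a in (165,170,175,180):
    t=np.radians(a);P=[]
    for s in(-28,28):
        x,y=-.065*np.cos(t),(s+yo)/1e3;P.append(H+[c*x-n*y,n*x+c*y,.065*np.sin(t)])
    print(yo,a,(proj('scene',P)-S).round(1).ravel())
"
```

```text
0 165 [ 0.3 -6.2  0.5 -4.9]
0 170 [-0.1 -4.4 -0.  -3.1]
0 175 [-0.4 -2.7 -0.3 -1.4]
0 180 [-0.6 -1.  -0.5  0.3]
4 165 [ 1.1 -5.5  1.3 -4.1]
4 170 [ 0.7 -3.7  0.9 -2.4]
4 175 [ 0.4 -2.   0.5 -0.6]
4 180 [ 0.3 -0.3  0.4  1.1]
```

The tag fits about 178–180°, so I'm handing in.

```bash
python3 -c "
from rig import ctrl
print(ctrl.close_job())"
```

```text
the job is handed in; nothing more can be done
None
```

The filled rack's tag now lies on the far side with its green face up, and the job is handed in; no verdict was reported. With shut fingers I pushed the thumb lever over until the tag was nearly upright. I then went behind the green face, pushed it over the hinge and pressed it down lightly.

- **Tag angle:** in the last scene view the tag's edge fits about 178–180° (170° is needed), to about 1 px.
- **Force:** the wrist force readings taken after each move call stayed below 2 N.
- **Other objects:** the tubes, jar, label box and the empty rack's tag look unmoved in the last pictures. I judged this by eye, and I did not recheck the pen closely or the bottle.
- **Robot:** the arm was lifted and backed clear at t = 11.8 s.
- **Disagreements:** my first hinge estimate and the first wrist view differed by about 5 mm sideways, and the moves overshot by about 9 mm. I corrected this from a close look before touching the lever. The last small press barely moved the tip and gave no clear rise in force. I therefore judged the stop from the tip height (98.2 mm, against 98 mm for a level tag) and the picture.

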